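# File the slide cassette from the reader in its own bay

## Task

Draw the slide cassette with the round (disc-ended) handle out of the reader and file it in the bay of the white rack whose label card shows the same disc-ended handle: nose first, pushed fully home so that only the handle sticks out. Only its nose end can be held while it is in the reader, so put it down, let go, and take it again by the handle to slide it home. Keep the cassette level all the while, let go of it, and leave everything else where it stands.

Things in the scene. Friction and masses are not known exactly. Their poses are not given: they have to be found in the camera images.
- cassette_disc: Grey closed slide cassette, in the reader handle end first, nose about 70 mm out; 180 mm long, 0.24 kg. Body 120 long, 50 wide, 26 high (first 8 mm 42 wide); handle 60 long, 22 high: a stem 16 wide with an upright disc, diameter 36, at its end. Origin on the underside at mid-length, +x to the nose, z up. Nose at x +90, back of body -30, disc centre -72, disc end -90 mm.
- cassette_disc_nose (a point): Point in the middle of the cassette's nose face: +90 mm along its x, 13 mm above its underside.
- cassette_disc_handle (a point): Centre of the disc at the end of the cassette's handle: -72 mm along its x, 11 mm above its underside.
- reader: White slide reader, fixed. Origin at the middle of its mouth, on the bench; +x points into it. Two side guides (58 mm apart, 14 thick, 34 high) run 118 mm inward under a clear roof (underside 34, top 38 mm above the bench); then a housing 190 long, 180 wide, 130 high. No floor: the cassette slides on the bench.
- bay_disc: The bay of the rack whose roof label shows a black disc-ended handle; empty. Fixed white sleeve 85 mm wide, 42 high, open at the front, no floor (the cassette slides on the bench). Origin at the middle of its mouth, on the bench; +x points into it. Inside 55 mm wide (flared to about 66 at the mouth over the first 22 mm), 36 high; back stop 122 mm from the mouth.
- bay_bar: Like bay_disc but its label shows a handle with a crossbar (T). Also empty: the wrong bay.
- bay_fork: Like bay_disc but its label shows a two-pronged handle. Holds cassette_fork. The three bays stand side by side 86 mm apart, in any order.
- cassette_bar: Grey slide cassette like cassette_disc but with a crossbar 44 mm wide at the end of its handle; same body and frame. It lies on the bench near the robot and stays there.
- cassette_fork: Grey slide cassette like cassette_disc but with a two-pronged fork 40 mm wide at the end of its handle; same body and frame. It is home in bay_fork with its 60 mm handle sticking out, and stays there.
- wash_bottle: White plastic wash bottle, 66 mm diameter, 185 mm high; origin at the centre of its foot. Bystander.
- reagent: Glass bottle, 64 mm diameter, 170 mm high; origin at the centre of its foot. Bystander.
- slide_carton: Small carton of slides, 60 x 90 x 32 mm; origin at the centre of its underside. Bystander.
- stain_jar: Amber glass staining jar, open, 60 mm diameter, 75 mm high; origin at the centre of its foot. Bystander.
There are look-alikes about, which are no part of the job. Leave any pink or yellow look-alike of the cassette_disc alone.

How it is judged (in metres and radians):
On the way, in this order (a step that is already met when the one before it is completed fails the run):
1. the disc-handled cassette is drawn clear of the reader (x of cassette_disc_handle in the frame of reader below -0.02 m), for 0.1 s.
2. it is put down flat and let go (contact force between cassette_disc and the fingers below 0.1 N and angle between cassette_disc's own z axis and vertical below 0.1 rad and height (world z) of cassette_disc below 0.006 m and linear speed of cassette_disc below 0.02 m/s), for 0.1 s.
3. it is taken again at its handle (contact force between cassette_disc and the fingers above 1 N and horizontal distance between the grasp point and cassette_disc_handle below 0.045 m), for 0.1 s.
At the end, for the whole second after the job is handed in: The disc-handled cassette lies flat in the bay with the disc label, nose first, its nose within 10 mm of the 122 mm deep back stop, its handle sticking out of the mouth, in line with the bay (0.1 rad, 8 mm), at rest and released (all of step 2 and x of cassette_disc_nose in the frame of bay_disc above 0.112 m and x of cassette_disc_handle in the frame of bay_disc below -0.02 m and y of cassette_disc in the frame of bay_disc between -0.008 and 0.008 m and angle between the x axis of cassette_disc and the x axis of bay_disc, either way round below 0.1 rad); the robot touches nothing.
It fails at once if the cassette is tipped more than 0.5 rad (about 30 degrees) from level (angle between cassette_disc's own z axis and vertical above 0.5 rad).
It fails at once if another cassette is shifted more than 25 mm (distance of any of cassette_bar, cassette_fork from where it was at the start of the episode above 0.025 m).
It fails at once if a bottle, jar or carton is shifted more than 25 mm (distance of any of wash_bottle, reagent, slide_carton, stain_jar from where it was at the start of the episode above 0.025 m).
It also fails if it takes over 58 s, if anything falls off the work surface, if the arm or the gripper's body presses on something with over 40 N, if the wrist force passes 120 N, or if a joint passes its speed limit or range.

## Robot

A 6-joint arm with a two-finger parallel gripper is mounted at the origin on the work surface. World frame = base frame: x ahead of the robot, y to its left, z up, the work surface at z = 0. Lengths are in mm, angles in degrees, forces in N, time in s.
With the tool pointing down it reaches from about 325 to 925 mm from the base axis. Payload 3.1 kg.
Tool frame: the origin (TCP) lies at the very end of the fingers, on their centre line; the grasp point (between the pads) lies grasp_offset behind it (grasp_offset is the distance from the TCP to the grasp point, in mm); z points along the fingers, y is the line along which they close (so a half turn about z gives the same grasp; the last joint's range is limited). The gripper opens to 85 mm and grips with 20 to 120 N. Pads are 22 mm wide; open, the fingers measure 114 mm over their backs; the gripper's body (76 mm by 85 mm) begins 54 mm behind the grasp point. The pads swing forward as they close: fully open they stand 13 mm farther back than shut.
Start: joints at [64.733, 12.427, 92.441, -0, 75.132, -6.429], TCP at [201.799, 591.537, 231.3] pointing down, gripper open.
Joint ranges: [-157.48, 157.48], [-44.54, 120.13], [17.64, 146.25], [-64.5, 244.5], [7.68, 150.69], [-147.95, 147.95]. Speed limits (degrees/s): [159.86, 159.86, 180, 180, 180, 180].

## Interface

Orientations are given as [roll, pitch, yaw] about the fixed x, y, z axes, in that order (R = Rz(yaw) Ry(pitch) Rx(roll)).
In Python, from station import * gives the robot as it stands. Calls block until the motion is done:
- goto(position, orientation): joint-space move of the TCP to a pose.
- move_l(position, attitude=None, speed=150): straight line of the TCP; attitude=None keeps the orientation; speed is the mean speed in mm/s.
- move_j(angles): joint-space move.
- grip(opening, squeeze=None): finger opening in mm; squeeze is the grip in N (None keeps the last); returns when the fingers have stopped.
- wait(seconds).
- solve_ik(position, orientation): joint angles nearest the present ones, or None.
- get_obs(): the state.
- get_image(name): name is "scene" or "top"; returns the picture (480x640x3 uint8, red, green, blue); there is no depth.
- get_calibration(name): a dict with "fx", "fy", "cx", "cy" (pixels), "D" ([k1, k2, p1, p2, k3] as OpenCV has them; the pictures are not rectified), "R" (3x3) and "t" (3): a world point X has camera coordinates R X + t. Camera axes: x right, y down, z forward; pixel columns grow to the right and rows downward; lengths in mm; the calibration is good to about 2 mm. A picture is of the moment at which its call begins. get_calibration takes no time and is no camera call.
A pose or a line that the arm cannot do raises Unreachable and nothing moves.
- sign_off(): hands the job in; it is judged then, once.
Trained networks look in the newest picture that a camera, given by its name, has taken for a name from the list of things; names that differ only in an ending like _2 or _b are one class to them, and where a whole thing is asked for, a point or a joint stands for the part that bears it (a point fixed in the world has none). Each returns a list of dicts, best first, with "score" (0 to 1); they miss things now and then, are a little off and sometimes report something else, mostly with a low value. They report only what shows in the picture. A call takes as long as a camera call. They do not tell look-alikes from the thing itself.
- spot_in(name, camera): "extent" ([centre column, centre row, width, height] in pixels, round what is visible of it).
- regions_of(name, camera): "region" (480x640 bool, what is visible of it) and "extent" ([centre column, centre row, width, height] in pixels, round what is visible of it).
The state is a dict: "t": time; "joint_pos": joint angles; "qvel": joint speeds; "effort": joint torques, N m; "tcp_pos": TCP position; "ee_rot": TCP orientation; "wrist_force": force on the tool from outside, world axes, zero at the start; "moment": the same for the moment, N m; "grip_width": finger opening in mm; "grip_force": force on a finger pad.
Only numpy, scipy, OpenCV 4.12 (cv2) and the standard library are available. Lean on these libraries where they do the work, as an engineer would, in place of code of your own. Each camera call takes 0.05 s, during which the arm holds its last target. There are 200 camera calls.

## Working session

There is one attempt and no reset: what is moved stays moved. The work goes in short steps, each a Python script; the robot and the scene stay as the last script left them, time stands still between calls to the robot, and variables do not carry over. Pictures are saved under pics/ and viewed, at most 10 in all, crops included, and the job is handed in when it is done.

```bash
mkdir -p pics; ls
python3 - <<'E'
from station import *
import cv2, numpy as np
o=get_obs(); print({k:o[k] for k in o})
for c in ("scene","top"):
    im=get_image(c); cv2.imwrite(f"pics/{c}0.png",im[:,:,::-1])
    k=get_calibration(c); print(c,k)
    for n in ["cassette_disc","cassette_disc_nose","reader","bay_disc","bay_bar","bay_fork"]:
        print(n,[(round(d["score"],2),np.round(d["extent"]).tolist()) for d in spot_in(n,c)])
E
```

```text
pics
{'t': 0.0, 'joint_pos': array([ 6.47347624e+01,  1.24773970e+01,  9.25311566e+01,  6.52324235e-04,
        7.51321089e+01, -6.42693138e+00]), 'qvel': array([-0.08593949,  0.02193429,  0.04184378, -0.02991113,  0.02018647,
       -0.0016566 ]), 'effort': array([-1.49365384e-03, -3.96842909e+01, -3.03852260e+01, -2.99780540e-04,
        9.84151033e-03,  2.14002443e-05]), 'tcp_pos': array([201.41045514, 590.77260318, 229.93695239]), 'ee_rot': array([-1.79860292e+02, -1.63712923e-02,  1.61161506e+02]), 'wrist_force': array([-0.3959821 , -0.47539367,  0.08859211]), 'moment': array([-0.00911945, -0.0246075 , -0.02237969]), 'grip_force': 0.0, 'grip_width': 85.33280259686839}
scene {'fx': 581.9401353044952, 'fy': 581.9401353044952, 'cx': 329.2654297651872, 'cy': 246.95371462310098, 'D': array([-0.16656812,  0.        ,  0.        ,  0.        ,  0.        ]), 'R': array([[ 0.6100478 ,  0.79212721, -0.01939501],
       [ 0.55229298, -0.44263892, -0.70642993],
       [-0.56816735,  0.4202443 , -0.7075172 ]]), 't': array([-273.59443527, -236.40700062, 1538.23094753])}
cassette_disc [(0.97,
[... 611 characters left out ...]
     ,  0.        ]), 'R': array([[ 0.00250515, -0.99998241, -0.00537589],
       [-0.99739888, -0.00211135, -0.07204877],
       [ 0.07203615,  0.0055424 , -0.99738662]]), 't': array([ -31.57085164,  454.50797417, 1280.3181259 ])}
cassette_disc [(0.71, [314.0, 284.0, 68.0, 60.0]), (0.67, [211.0, 218.0, 33.0, 24.0]), (0.61, [170.0, 361.0, 59.0, 72.0]), (0.35, [391.0, 190.0, 20.0, 29.0])]
cassette_disc_nose [(0.91, [213.0, 216.0, 40.0, 29.0]), (0.72, [171.0, 365.0, 59.0, 72.0]), (0.67, [313.0, 286.0, 72.0, 56.0])]
reader [(0.68, [118.0, 225.0, 162.0, 93.0])]
bay_disc [(0.62, [430.0, 150.0, 35.0, 57.0])]
bay_bar [(0.61, [350.0, 152.0, 36.0, 57.0])]
bay_fork [(0.75, [391.0, 150.0, 45.0, 56.0])]
```

View pics/scene0.png

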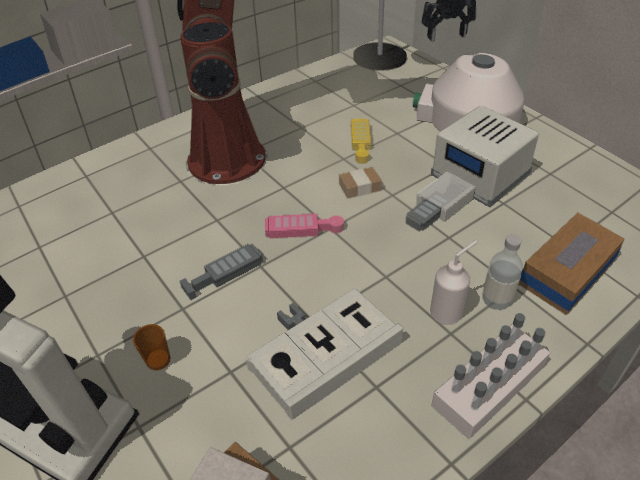

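View pics/top0.png

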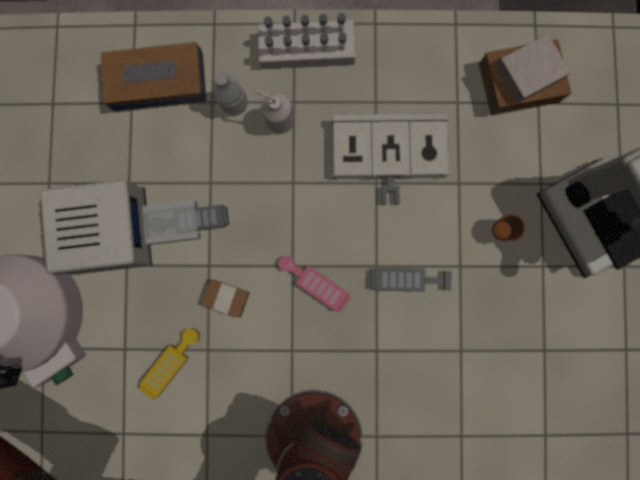

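The scene view shows the reader at (475,160) with a grey cassette's nose at (425,215). The rack is at (325,350), with its disc label at (283,362). In the top view:
- Reader cassette: nose at (212,217), with the disc visible through the clear roof at about (160,222).
- Candidates: grey in the reader (212,217), pink (315,284), yellow (170,362), and grey with a crossbar (410,280). Only the grey one in the reader fits.
- Disc-label bay: (430,150).

I'll confirm with an enlarged crop.

```bash
cat > h.py <<'E'
from station import *
import cv2, numpy as np
def px2w(c,uv,z):
    k=get_calibration(c); K=np.array([[k["fx"],0,k["cx"]],[0,k["fy"],k["cy"]],[0,0,1]])
    p=cv2.undistortPoints(np.array(uv,float).reshape(-1,1,2),K,k["D"]).reshape(-1,2)
    d=np.c_[p,np.ones(len(p))]@k["R"]; C=-k["R"].T@k["t"]
    return C+d*((z-C[2])/d[:,2])[:,None]
def w2px(c,X):
    k=get_calibration(c); K=np.array([[k["fx"],0,k["cx"]],[0,k["fy"],k["cy"]],[0,0,1]])
    return cv2.projectPoints(np.array(X,float).reshape(-1,1,3),cv2.Rodrigues(k["R"])[0],k["t"],K,k["D"])[0].reshape(-1,2)
E
python3 - <<'E'
import cv2,numpy as np
im=cv2.imread("pics/top0.png")
def crop(x0,y0,w,h,s):
    c=cv2.resize(im[y0:y0+h,x0:x0+w],None,fx=s,fy=s,interpolation=cv2.INTER_CUBIC)
    c=cv2.convertScaleAbs(c,alpha=1.3)
    for i in range(0,w,10):
        cv2.line(c,(i*s,0),(i*s,6),(0,0,255),1); cv2.putText(c,str(x0+i),(i*s,16),0,.35,(0,0,255),1)
    for j in range(0,h,10):
        cv2.line(c,(0,j*s),(6,j*s),(0,0,255),1); cv2.putText(c,str(y0+j),(8,j*s+4),0,.35,(0,0,255),1)
    return c
cv2.imwrite("pics/c1.png",np.vstack([crop(125,190,114,58,7)[:290+116,:798],crop(325,108,133,32,6)[:190,:798]]))
cv2.imwrite("pics/c2.png",crop(325,105,130,100,6))
E
```

```text
(no output)
```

View pics/c1.png

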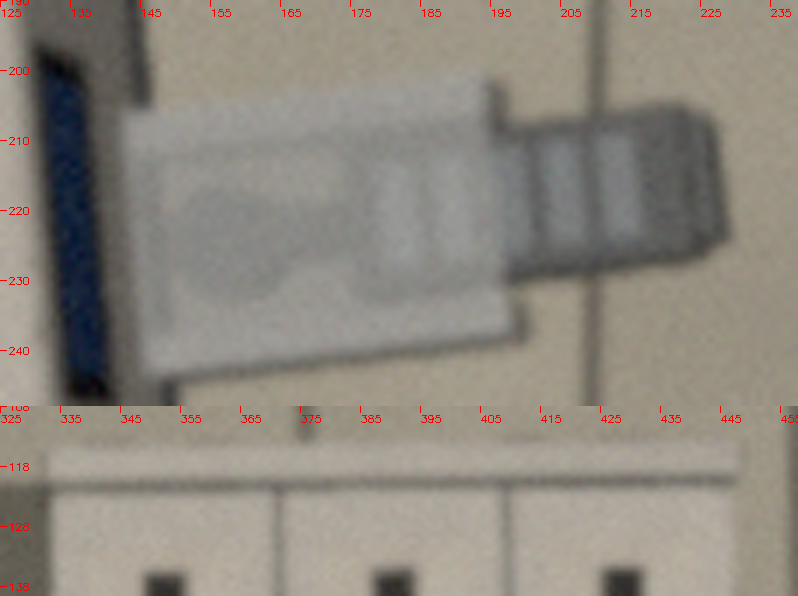

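View pics/c2.png

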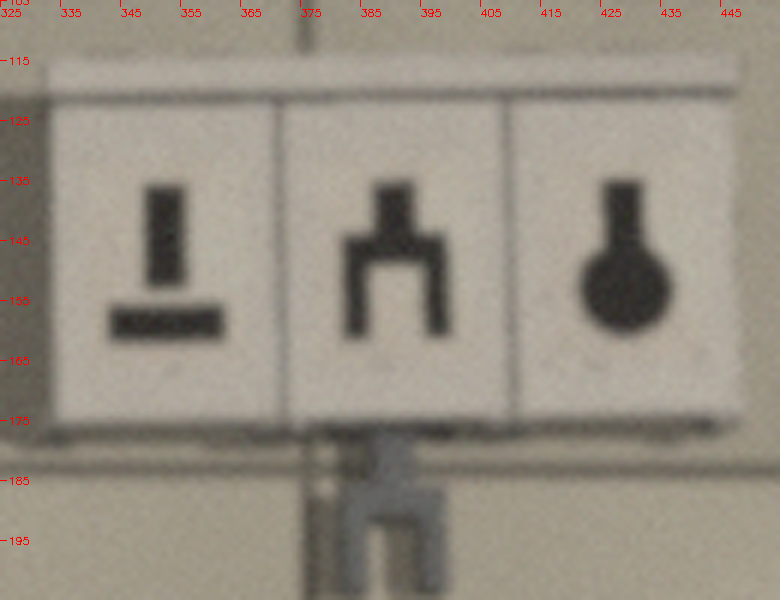

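The crop confirms it: the reader cassette has a round disc under the roof at crop (235,235), and the disc-label bay is the rightmost at crop (625,250). Next I'll compute the poses and overlay the models on both cameras.

```bash
cat > m.py <<'E'
from h import *
k=get_calibration("top"); print("cam",-k["R"].T@k["t"])
c=lambda x,y:(125+x/7,190+y/7)
d=lambda x,y:(325+x/6,105+y/6)
r=px2w("top",[c(492,75),c(522,338),c(122,108),c(145,378)],38)
print("reader roof: front pair, back pair\n",r.round(1), np.linalg.norm(r[0]-r[1]),np.linalg.norm(r[0]-r[2]))
n0=px2w("top",[c(730,240)],0); n1=px2w("top",[c(690,106),c(545,128),c(520,278),c(690,252)],26)
print("body",n0.round(1),n1.round(1))
b=px2w("top",[d(55,424),d(287,422),d(515,419),d(738,418),d(50,98),d(280,98),d(508,94),d(738,91)],42)
print("rack",b.round(1))
b0=px2w("top",[d(65,440),d(720,432)],0);print(b0.round(1))
E
python3 m.py
```

```text
cam [ 361.17564339  -37.70671144 1309.54918935]
reader roof: front pair, back pair
 [[533.6 265.9  38. ]
 [449.1 254.6  38. ]
 [522.9 385.8  38. ]
 [436.  376.   38. ]] 85.24242983191137 120.34934038075826
body [[484.1 195.1   0. ]] [[525.1 204.1  26. ]
 [518.  251.1  26. ]
 [469.3 258.3  26. ]
 [477.8 203.4  26. ]]
rack [[ 589.7  -45.6   42. ]
 [ 590.7 -132.    42. ]
 [ 592.1 -217.    42. ]
 [ 592.8 -300.4   42. ]
 [ 713.7  -43.5   42. ]
 [ 713.9 -129.9   42. ]
 [ 715.8 -215.7   42. ]
 [ 717.4 -302.5   42. ]]
[[ 591.1  -49.7    0. ]
 [ 595.  -302.1    0. ]]
```

```bash
cat > ov.py <<'E'
from h import *
def T(p,yaw,P):
    a=np.radians(yaw);P=np.array(P,float);R=np.array([[np.cos(a),-np.sin(a)],[np.sin(a),np.cos(a)]])
    return np.c_[P[:,:2]@R.T+p,P[:,2]]
def casx(h0,h1):
    s=[(-30,-25),(82,-25),(82,-21),(90,-21),(90,21),(82,21),(82,25),(-30,25)]
    t=np.linspace(-.46,.46,1) 
    disc=[(-72+18*np.cos(a),18*np.sin(a)) for a in np.linspace(.46,2*np.pi-.46,24)]
    s=s+[(-30,8)]+disc+[(-30,-8)]
    return [[(x,y,h) for x,y in s] for h in (h0,h1)]
def box(x0,x1,w,h): return [[(x0,-w/2,z),(x1,-w/2,z),(x1,w/2,z),(x0,w/2,z)] for z in (0,h)]
def draw(im,c,polys,p,yaw,org,s,col):
    for P in polys:
        q=(w2px(c,T(p,yaw,P))-org+.5)*s
        cv2.polylines(im,[np.round(q).astype(int)],True,col,1,cv2.LINE_AA)
def big(f,x0,y0,w,h,s):
    return cv2.resize(cv2.imread(f)[y0:y0+h,x0:x0+w],None,fx=s,fy=s,interpolation=cv2.INTER_CUBIC)
E
cat > o1.py <<'E'
from ov import *
rd=np.array([491.4,260.3]);ry=96.; u=np.array([np.cos(np.radians(ry)),np.sin(np.radians(ry))])
cp=rd+u*20; cy=ry-180; print(cp,cy)
bp=np.array([592.0,-259.]);by=.7
out=[]
for c,rects in (("top",[(140,195,100,60,4),(325,105,130,80,3)]),("scene",[(400,165,100,70,4),(240,285,130,90,3)])):
    row=[]
    for (x0,y0,w,h,s) in rects:
        im=big(f"pics/{c}0.png",x0,y0,w,h,s);o=np.array([x0,y0])
        draw(im,c,casx(0,26),cp,cy,o,s,(0,255,0)); draw(im,c,box(0,118,86,38),rd,ry,o,s,(0,0,255))
        draw(im,c,box(0,122,85,42),bp,by,o,s,(0,0,255));draw(im,c,box(0,122,85,42),bp+[-.01,172],by,o,s,(255,0,0))
        row.append(cv2.copyMakeBorder(im,0,290-im.shape[0],0,400-im.shape[1],cv2.BORDER_CONSTANT))
    out.append(np.hstack(row))
cv2.imwrite("pics/o1.png",np.vstack(out))
E
python3 o1.py
```

```text
[489.30943073 280.19043791] -84.0
```

View pics/o1.png

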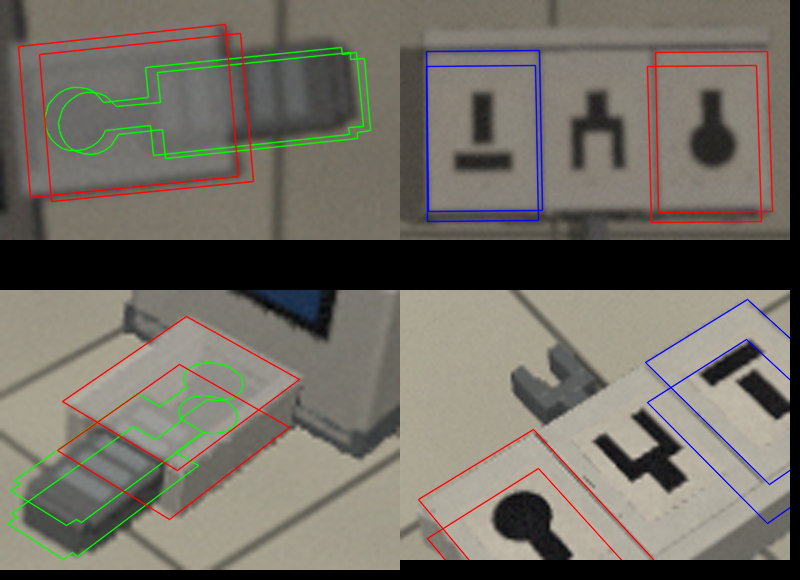

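Both bays and the reader match in the overlays, and the cassette sits about 3 mm further to +x than the model. Next: grasp 40 mm behind the nose and draw it out.

```bash
cat > s1.py <<'E'
from h import *
import station
print("go",getattr(station,"grasp_offset",None))
def st(s):
    o=get_obs(); print(s,round(o["t"],2),o["tcp_pos"].round(1),o["ee_rot"].round(1),"w",round(o["grip_width"],1),"f",round(o["grip_force"],1),o["wrist_force"].round(1))
A=[180,0,96]
g=np.array([497.5,231.5]); u=np.array([np.cos(np.radians(96)),np.sin(np.radians(96))])
goto([*g,120],A); st("above")
move_l([*g,6],speed=120); st("down")
grip(30,60); st("grip")
E
python3 s1.py
```

```text
go 18.700000000000003
above 2.45 [497.5 232.4 120.4] [180.   -0.   96.1] w 85.2 f 0.0 [0.2 0.3 0.8]
down 3.55 [498.4 231.9   6.8] [179.9  -0.   96. ] w 85.6 f 0.0 [ 0.1  0.3 -0. ]
grip 3.98 [498.6 231.8   7.2] [179.9  -0.   96. ] w 48.1 f 63.8 [ 0.1 -0.8  4.4]
```

The grasp point sits at z≈25, near the top edge, so I'll regrip lower and then pull.

```bash
cat > s2.py <<'E'
exec(open("s1.py").read().split('goto(')[0])
grip(70); move_l([*g,2],speed=60); st("low"); grip(30,90); st("grip")
p=g-u*40; move_l([*p,2.5],speed=100); st("pulled40")
p=g-u*160; move_l([*p,2.5],speed=120); st("pulled160")
for c in ("scene","top"): cv2.imwrite(f"pics/{c}1.png",get_image(c)[:,:,::-1])
cv2.imwrite("pics/v1.png",np.hstack([cv2.imread("pics/scene1.png")[100:400,240:640],cv2.imread("pics/top1.png")[100:400,100:500]]))
E
python3 s2.py
```

```text
go 18.700000000000003
low 4.57 [496.9 231.3   1.3] [-179.9    0.    96. ] w 70.3 f 0.0 [0.  0.2 0.3]
grip 4.88 [498.1 231.6   2.5] [179.9  -0.   96. ] w 48.3 f 93.9 [0.1 0.3 2.3]
pulled40 5.43 [501.8 190.7   2.5] [-1.8e+02  1.0e-01  9.6e+01] w 48.4 f 93.9 [ 0.2 -2.   0.8]
pulled160 6.58 [514.3  72.2   2.5] [-1.8e+02  1.0e-01  9.6e+01] w 48.1 f 93.8 [ 0.3 -1.2  0.7]
```

View pics/v1.png

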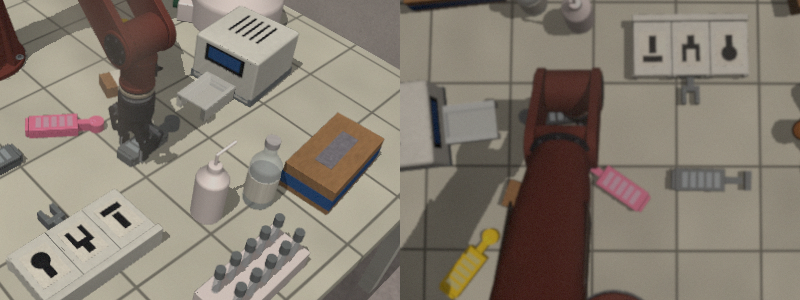

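The cassette is held with its nose at crop (130,150), and the reader is empty. Now I'll carry it to the front of the disc bay and put it down.

```bash
cat > s3.py <<'E'
exec(open("s1.py").read().split('goto(')[0])
print("bar",px2w("top",[(370,267),(425,267),(451,271),(451,290)],24).round(0))
p=get_obs()["tcp_pos"]
move_l([p[0],p[1],75],speed=120); st("lift")
B=[180,0,180.7]; q=[531,-259.8]
goto([515,-80,80],[180,0,140]); goto([*q,75],B); st("over")
move_l([*q,12],speed=100); move_l([*q,2.5],speed=30); st("down")
grip(66); st("open"); wait(0.2)
move_l([*q,140],speed=200); goto([420,100,250],[180,0,140]); st("away")
for c in ("scene","top"): cv2.imwrite(f"pics/{c}2.png",get_image(c)[:,:,::-1])
cv2.imwrite("pics/v2.png",np.hstack([cv2.resize(cv2.imread("pics/scene2.png")[200:420,170:410],None,fx=1.6,fy=1.6),cv2.resize(cv2.imread("pics/top2.png")[110:310,320:520],(400,352))[:, :400]]))
E
python3 s3.py
```

```text
go 18.700000000000003
bar [[ 386. -126.   24.]
 [ 387. -250.   24.]
 [ 378. -308.   24.]
 [ 335. -308.   24.]]
lift 7.44 [513.2  72.6  74.2] [-179.9   -0.    96. ] w 48.3 f 93.3 [-0.9 -0.1 -4. ]
over 9.38 [ 530.9 -258.5   74.6] [ 179.9   -0.  -179.3] w 48.4 f 93.1 [ 0.2  1.1 -3.2]
down 10.62 [ 531.1 -260.     2.6] [-180.     0.  -179.3] w 48.1 f 93.4 [-0.1 -0.7 -2.4]
open 10.94 [ 531.4 -260.     3. ] [-180.     0.  -179.3] w 66.1 f 0.0 [-0.4 -0.3  0.4]
away 13.44 [420.   99.6 249.3] [-179.9   -0.   140. ] w 65.9 f 0.0 [0.1 0.1 0. ]
```

View pics/v2.png

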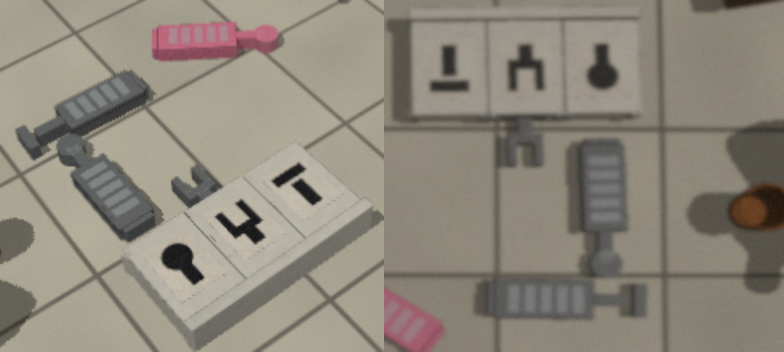

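The cassette lies flat in front of the disc bay with its disc at crop (605,262), clear of the bar cassette. I'll measure it against the bay, then take the handle.

```bash
cat > s4.py <<'E'
from ov import *
f=lambda x,y:(320+(x-384)/2-.25,110+y/1.76)
print("disc",px2w("top",[f(605,262)],22).round(1)); 
print("body fr/back L R",px2w("top",[f(584,142),f(625,142),f(585,231),f(626,231)],26).round(1))
print("bay front L R",px2w("top",[f(566,116),f(638,116)],42).round(1))
cp=np.array([481.0,-260.4]);bp=np.array([592.0,-259.])
out=[]
for c,(x0,y0,w,h,s) in (("top",(385,165,80,110,5)),("scene",(190,270,120,110,3))):
    im=big(f"pics/{c}2.png",x0,y0,w,h,s);o=np.array([x0,y0])
    draw(im,c,casx(0,26),cp,.7,o,s,(0,255,0));draw(im,c,box(0,122,85,42),bp,.7,o,s,(0,0,255))
    out.append(cv2.copyMakeBorder(im,0,550-im.shape[0],0,0,cv2.BORDER_CONSTANT))
cv2.imwrite("pics/o2.png",np.hstack(out))
E
python3 s4.py
```

```text
disc [[ 405.  -261.9   22. ]]
body fr/back L R [[ 558.8 -239.1   26. ]
 [ 559.  -285.6   26. ]
 [ 444.3 -239.1   26. ]
 [ 444.4 -285.3   26. ]]
bay front L R [[ 589.6 -216.8   42. ]
 [ 590.  -297.6   42. ]]
```

View pics/o2.png

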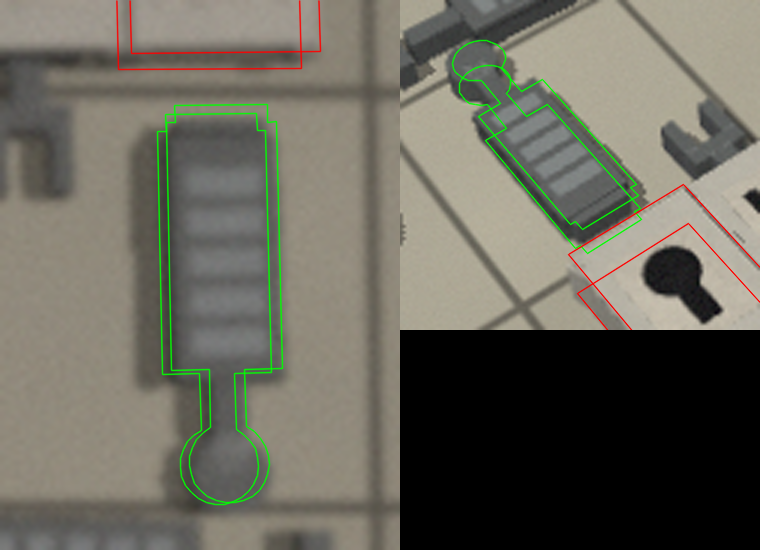

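Relative to the bay, the cassette sits about 3 mm to -y and its disc is at about x=405, with 18 mm or more to the bar cassette. I'll take the handle and slide it in with force feedback.

```bash
cat > s5.py <<'E'
exec(open("s1.py").read().split('goto(')[0])
grip(62)
B=[180,0,180.7]
goto([408,-260,140],B); move_l([408,-260,15],speed=120); move_l([408,-260,1.5],speed=50); st("down")
grip(20,50); st("grip"); wait(.2)
x,y=408.,-260.; goal=-257.
w0=get_obs()["wrist_force"]
while x<580:
    x+=8 if x<535 else 3
    if x<445: y=-260+3*(x-408)/37
    move_l([x,y,2],speed=60)
    o=get_obs(); f=o["wrist_force"]-w0
    print(round(x),round(y,1),o["tcp_pos"].round(1),f.round(1),round(o["grip_width"],1))
    if abs(f[1])>4: y+=np.clip(.15*f[1],-1,1)
    if f[0]<-15 or abs(f[1])>30: print("stop");break
st("end")
E
python3 s5.py
```

```text
go 18.700000000000003
down 16.77 [ 407.6 -259.6    1. ] [ 180.    -0.  -179.3] w 62.0 f 0.0 [ 0.2  0.1 -0.1]
grip 17.13 [ 408.4 -260.4    2. ] [-180.     0.  -179.3] w 34.1 f 50.1 [ 0.5 -0.1  2.6]
416 -259.4 [ 416.7 -259.5    2. ] [ 1.1  1.4 -4. ] 34.3
424 -258.7 [ 424.4 -258.8    2. ] [ 0.9  0.4 -2.9] 34.6
432 -258.1 [ 432.3 -258.1    2. ] [ 0.9  1.1 -2.4] 34.1
440 -257.4 [ 440.2 -257.4    2. ] [ 0.7  0.9 -1.6] 34.2
448 -257.4 [ 448.2 -257.5    2. ] [ 0.1  0.1 -2.8] 34.2
456 -257.4 [ 456.2 -257.5    2. ] [ 1.8  0.4 -2.2] 34.3
464 -257.4 [ 464.2 -257.5    2.1] [ 0.6  0.7 -2.7] 34.4
472 -257.4 [ 472.2 -257.5    2. ] [ 0.4  0.1 -1.7] 34.1
480 -257.4 [ 480.2 -257.4    2. ] [ 0.8 -0.  -1.3] 34.2
488 -257.4 [ 488.2 -257.4    2. ] [ 0.4  0.3 -2.4] 34.3
496 -257.4 [ 496.1 -257.4    2. ] [ 0.6  0.1 -2.1] 34.4
504 -257.4 [ 504.1 -257.4    2. ] [ 0.8  1.3 -0.3] 34.3
512 -257.4 [ 512.1 -257.4    2. ] [ 0.1  0.3 -2. ] 34.0
520 -257.4 [ 520.1 -257.4    2. ] [0.1 0.5 0.4] 34.4
528 -257.4 [ 528.1 -257.4    2. ] [-0.2 -0.1 -0.7] 34.1
536 -257.4 [ 536.1 -257.4    2. ] [-0.2  0.3 -0.1] 34.3
539 -257.4 [ 538.2 -257.4    2. ] [-2.8  0.3  1.8] 34.2
542 -257.4 [ 541.  -257.3    2. ] [-3.   0.6  2.2] 34.4
545 -257.4 [ 543.9 -257.3    2. ] [-3.7 -0.   2.7] 34.4
548 -257.4 [ 546.9 -257.3    2. ] [-2.6  0.7  2.2] 34.2
551 -257.4 [ 549.9 -257.3    2. ] [-3.2  0.7  2.7] 34.1
554 -257.4 [ 552.9 -257.3    2. ] [-3.6  0.2  2.7] 34.4
557 -257.4 [ 555.9 -257.3    2. ] [-2.6  0.1  2.5] 34.4
560 -257.4 [ 558.7 -257.3    2. ] [-3.7  0.9  2.5] 34.2
563 -257.4 [ 558.7 -257.2    1.9] [-11.5  -0.1   8.3] 34.1
566 -257.4 [ 558.7 -257.2    1.9] [-19.5  -0.2  15.2] 34.2
stop
end 24.37 [ 558.7 -257.2    1.9] [ 179.8   -1.  -179.2] w 34.2 f 51.8 [-19.8  -1.   19.6]
```

It met the stop at the expected depth. Now I'll relax the push, release, back off and check.

```bash
cat > s6.py <<'E'
exec(open("s1.py").read().split('goto(')[0])
move_l([559.5,-257.3,2.5],speed=30); st("relax")
grip(58); st("open"); wait(.2)
move_l([559.5,-257.3,150],speed=120); goto([400,100,250],[180,0,140]); st("away")
from ov import *
for c in ("scene","top"): cv2.imwrite(f"pics/{c}3.png",get_image(c)[:,:,::-1])
bp=np.array([592.0,-259.]); out=[]
print("disc centre",)
for c,(x0,y0,w,h,s) in (("top",(325,105,130,110,3)),("scene",(160,230,160,140,2))):
    im=big(f"pics/{c}3.png",x0,y0,w,h,s)
    out.append(cv2.copyMakeBorder(im,0,330-im.shape[0],0,0,cv2.BORDER_CONSTANT))
cv2.imwrite("pics/o3.png",np.hstack(out))
E
python3 s6.py
```

```text
go 18.700000000000003
relax 24.73 [ 558.6 -257.1    2. ] [ 1.800e+02 -1.000e-01 -1.793e+02] w 34.2 f 50.3 [-2.2 -0.8  3. ]
open 25.09 [ 559.8 -257.     2.2] [ 180.     0.  -179.3] w 57.7 f 0.0 [-0.2 -0.1  0.3]
away 28.17 [400.3  99.6 249.9] [-180.    0.  140.] w 57.9 f 0.0 [ 0.4 -0.  -0.4]
disc centre
```

View pics/o3.png

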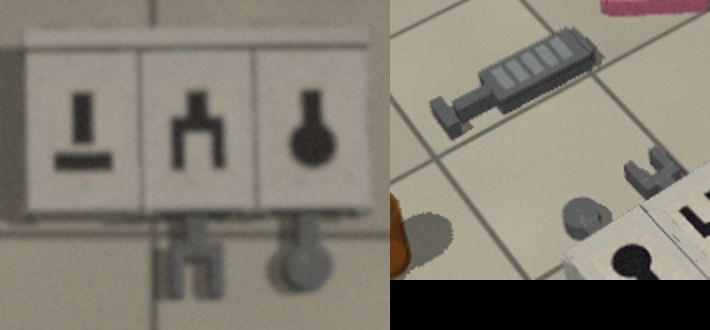

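The disc handle sticks out at crop (303,268), about as deep as the home fork cassette beside it, and nothing else has moved. I'll hand it in.

```bash
python3 -c "
from station import *
print(sign_off())"
```

```text
the job is handed in; nothing more can be done
None
```

The disc-handled cassette is pushed home against the back stop of the disc-label bay and released, with only its handle sticking out; the job is handed in (at about 28 s), though no verdict came back.

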